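# Show the customer the price sign from the flap box

### The job

One of the three dishes of sweets has no price sign: lift the flap of the wooden box until it stands upright, leave it open, and draw out the spare sign, the framed slate board with the grip tab on top (leave the plain board without a tab in the box). Hold the sign up over the middle of the dish that has no sign, upright, its lower edge about 10 cm above the sweets, with a broad face squarely towards the customers across the counter, straight ahead of the robot. Finish while still holding it there, and leave the other things on the counter where they are.

Things in the scene. Friction and masses are not known exactly. Their poses are not given: they have to be found in the camera images.
- box: fixed plywood box, 170 (x) x 250 (y) x 100 mm tall, walls and floor 10 mm; origin under its centre, front (-x) to the robot, hinge on its +x side, turned up to 0.3 rad. On its floor two slots at y = -45 and +45 mm run along its x (15 mm wide, guides 40 mm tall at x = -35 and +35 mm): the sign stands in one, the plain board in the other.
- flap (a joint): flap (top cover) of the box, 170 x 250 x 8 mm, hinged along the box's top +x edge: 0 = shut, grows as it lifts, about 1.57 upright, stop at 1.9 rad leaning away from the robot. Friction hinge: it stays at any angle it is left; 2 to 5 N at the handle lifts it. May start up to 0.2 rad ajar.
- flap_handle (a point): middle of the flap's handle, a round steel bar 10 mm thick, 70 mm long, parallel to the hinge (the box's y), on two posts (54 mm clear between them). Its axis lies 145 mm from the hinge line along the flap, 38 mm above the flap's underside (30 mm above its top face); 25 mm short of the flap's front edge.
- flap_hinge (a point): middle of the hinge line, on the box's top +x edge, 85 mm ahead of the box's centre, 100 mm above the counter; the flap turns about the box's y axis here.
- sign: spare price sign: blank dark slate in a wooden frame, 10 mm thick (own x), 90 mm wide (y), 58 mm tall, with a wooden tab on top, 10 mm thick, 36 mm wide, up to 86 mm above the lower edge; about 70 g; both broad faces alike. Origin: middle of its lower edge, z up. Stands loose in a slot under the flap, lower edge 10 mm above the counter, its x along the box's y.
- sign_grip (a point): point on the sign's tab, 70 mm above its lower edge, where to pinch it across its 10 mm thickness from above.
- divider: plain wooden board 10 x 90 x 62 mm, no tab, standing in the other slot of the box; same axes as the sign; not to be taken out.
- dish_bare: fixed white dish of round white sweets, 110 mm across, rim 50 mm, sweets up to 73 mm above the counter; the only one of the three dishes without a sign. Origin at the centre of its underside; its x points straight ahead of the robot, to the customers.
- dish_cubes: fixed white dish, same size, with cube-shaped sweets and a small dark tag on a stick at its customer side, 116 mm tall.
- dish_rods: fixed white dish, same size, with short rod-shaped sweets and a small dark tag on a stick at its customer side, 116 mm tall.
- jar: bystander: closed glass jar, 76 mm across, 120 mm tall; origin at the centre of its underside.
- tin: bystander: round metal tin, 84 mm across, 55 mm tall; origin under its centre.
- carton: bystander: carton 70 x 100 x 50 mm; origin under its centre.
- scoop: bystander: spoon-shaped scoop, 190 mm long, lying near the robot.
- lollipop: bystander: lollipop 130 mm long, lying near the robot.
- bell: bystander: brass counter bell, 68 mm across, 47 mm tall; origin under its centre.
There are look-alikes about, which are no part of the job. What is shaped like the dish_bare but blue or pink is not meant.

How it is judged:
By the outcome, as a careful person would: the job done as asked, in the order asked, and still so for the second after the job is handed in, while the arm keeps its last pose, push and grip.
It also fails if it takes over 48 s, if anything falls off the work surface, if the arm or the gripper's body presses on something with over 40 N, if the wrist force passes 120 N, or if a joint passes its speed limit or range.

### The arm

A 6-joint arm with a two-finger parallel gripper is mounted at the origin on the work surface. World frame = base frame: x ahead of the robot, y to its left, z up, the work surface at z = 0. Lengths are in m, angles in rad, forces in N, time in s.
With the tool pointing down it reaches from about 0.35 to 0.85 m from the base axis. Payload 8.1 kg.
Tool frame: the origin (TCP) lies on the centre line of the jaws, within the pads' length; the fingertips stand 17 mm ahead of it and the grasp point (between the pads) lies 2 mm behind it; z points along the fingers, y is the line along which they close (so a half turn about z gives the same grasp; the last joint's range is limited). The gripper opens to 93 mm and grips with 3 to 60 N. Pads are 15 mm wide; open, the fingers measure 128 mm over their backs; the gripper's body (75 mm by 188 mm) begins 65 mm behind the grasp point.
Start: joints at [-1.318, 0.13, 1.488, -0, 1.523, -0.085], TCP at [0.199, -0.566, 0.214] pointing down, gripper open.
Joint ranges: [-2.96, 2.96], [-0.89, 2.26], [0.02, 2.5], [-1.34, 4.48], [0, 2.73], [-2.66, 2.66]. Speed limits (rad/s): [2.39, 2.39, 2.79, 3.14, 3.14, 3.14].

### API

Orientations are given as a rotation vector (axis times angle).
In Python, from plant import status, eyes, robot gives the robot as it stands. The module is installed in compiled form; this text tells all that it offers.
- The arm moves only by the tool servo_tool, never from a script. Its argument "plan" is text: rows parted by semicolons, each of 4 numbers parted by spaces: the shift along the tool's x, y, z in m, then the turn about the tool's z in degrees. A call has 1 to 12 rows; each row is the pose to reach, as a shift and turn from the pose commanded when the call began, along the tool's axes at that moment; what a row does not reach only later rows make up. A row lasts 1/12 s, in which the tool goes at most 41.7 mm and 7.16 degrees, less where a joint would pass 70% of its speed; a pose out of reach is approached as far as the arm can. A call with a gripper value outside its range is refused whole. "grip" is the closure, from -1 (fully open) to 1 (shut), set as the call begins (left out, the last holds). The fingers move at their own pace and stop on an object; "grip_force" is the grip in N (left out, the last holds). Time passes only in rows, so rows that repeat a pose let the fingers close. It gives the time, the measured TCP pose, the force, the opening and the grip force at its end, in the units of the state.
- status.read_state(): the state, without advancing time (a new reading comes with each control period).
- eyes.read_camera(name): name is "scene" or "side" or "wrist"; returns a dict with "image" (420x560x3 uint8, blue, green, red), "fovy" (degrees; the focal length in pixels is half the picture's height over the tangent of half this angle, whatever the lens; pixels are square), "cx", "cy" (the principal point, pixels), "k1" (the pictures are not rectified: a ray, as slopes to the right and down, at radius r is drawn at 1 + k1 r^2 times it, then the intrinsics apply), "world_from_camera" (4x4, takes a point from camera to world coordinates); the wrist camera has in their place "hand_eye" (4x4, takes a point from camera to tool coordinates, whose origin is the TCP and whose axes are the flange's). Camera axes: x right, y down, z forward; pixel columns grow to the right and rows downward; lengths in m; the calibration is good to about 2 mm. A picture is of the moment at which its call begins: read the wrist's pose just before it. There is no depth.
- robot.close_job(): hands the job in; it is judged then, once.
The state is a dict: "t": time; "q": joint angles; "dq": joint speeds; "joint_torque": joint torques, N m; "tool_pos": TCP position; "orientation": TCP orientation; "force": force on the tool from outside, world axes, zero at the start; "wrist_torque": the same for the moment, N m; "opening": finger opening in m; "gripper_force": force on a finger pad.
Only numpy, scipy, OpenCV 4.12 (cv2) and the standard library are available. Lean on these libraries where they do the work, as an engineer would, in place of code of your own. Each camera call takes 0.05 s, during which the arm holds its last target. There are 200 camera calls.

## Working session

There is one attempt and no reset: what is moved stays moved. The work goes in short steps, Python scripts to look and compute and a tool call to move; the robot and the scene stay as the last step left them, time stands still between calls to the robot, and variables do not carry over. Pictures are saved under pics/ and viewed, at most 10 in all, crops included, and the job is handed in when it is done.

Besides the shell and the picture viewer there is one more tool, called after "Emit:" as a command line: name --argument value ..., lists and objects as JSON in quotes. servo_tool: Moves the arm, as the interface text tells. Its arguments: {"type":"object","properties":{"plan":{"type":"string"},"grip":{"type":"number"},"grip_force":{"type":"number"}},"required":["plan"]}

```bash
mkdir -p pics; cat > h.py <<'E'
import numpy as np, cv2, pickle
from scipy.spatial.transform import Rotation as R
from plant import status, eyes, robot
def snap(n, tag):
    s=status.read_state(); c=eyes.read_camera(n)
    if n=='wrist':
        T=np.eye(4);T[:3,:3]=R.from_rotvec(s['orientation']).as_matrix();T[:3,3]=s['tool_pos'];c['world_from_camera']=T@c['hand_eye']
    pickle.dump(c,open(f'pics/{tag}.pkl','wb')); cv2.imwrite(f'pics/{tag}.png',c['image']); return c
def load(tag): return pickle.load(open(f'pics/{tag}.pkl','rb'))
def K(c):
    f=210/np.tan(np.radians(c['fovy'])/2); return f,np.array([c['cx'],c['cy']])
def ray(c,p):
    f,o=K(c); d=(np.array(p,float)-o)/f; u=d.copy()
    for _ in range(30): u=d/(1+c['k1']*(u@u))
    T=np.array(c['world_from_camera']); return T[:3,3],T[:3,:3]@np.array([u[0],u[1],1])
def onz(c,p,z):
    o,d=ray(c,p); return o+d*(z-o[2])/d[2]
def proj(c,P):
    T=np.array(c['world_from_camera']); q=T[:3,:3].T@(np.array(P)-T[:3,3]); u=q[:2]/q[2]
    f,o=K(c); return o+f*u*(1+c['k1']*(u@u))
def tri(l):
    A=0;b=0
    for c,p in l:
        o,d=ray(c,p); d=d/np.linalg.norm(d); M=np.eye(3)-np.outer(d,d); A=A+M; b=b+M@o
    return np.linalg.solve(A,b)
E
python3 - <<'E'
from h import *
a=snap('scene','s0');b=snap('side','d0')
for c in(a,b): print(np.round(c['world_from_camera'],3),c['fovy'],c['k1'])
print(status.read_state())
E
```

```text
[[-0.523  0.652 -0.55   1.27 ]
 [ 0.852  0.411 -0.323  0.446]
 [ 0.016 -0.637 -0.77   1.065]
 [ 0.     0.     0.     1.   ]] 47.51161196224838 -0.11165505309999069
[[-0.803 -0.433  0.409 -0.052]
 [-0.595  0.591 -0.545  0.882]
 [-0.006 -0.681 -0.732  1.235]
 [ 0.     0.     0.     1.   ]] 46.85473953790512 -0.0664729848586825
{'t': 0.1, 'q': array([-1.31841453e+00,  1.31065184e-01,  1.48916772e+00,  1.18400948e-05,
        1.52297532e+00, -8.54288536e-02]), 'dq': array([ 6.54208075e-04, -2.64415693e-03, -2.70005537e-03, -1.04319808e-03,
       -8.86916533e-04,  9.96232386e-06]), 'joint_torque': array([ 9.71280097e-04, -5.61340928e+01, -4.93096483e+01,  7.69549864e-02,
        2.91823118e-02, -2.83700359e-05]), 'tool_pos': array([ 0.19873478, -0.5655915 ,  0.21290602]), 'orientation': array([-3.09529797e+00, -5.27840568e-01,  1.92983950e-04]), 'force': array([-0.35101277, -0.21307794, -0.51157414]), 'wrist_torque': array([-0.05689509, -0.01198385,  0.03737624]), 'gripper_force': 0.0, 'opening': 0.09293947365545359}
```

View pics/s0.png

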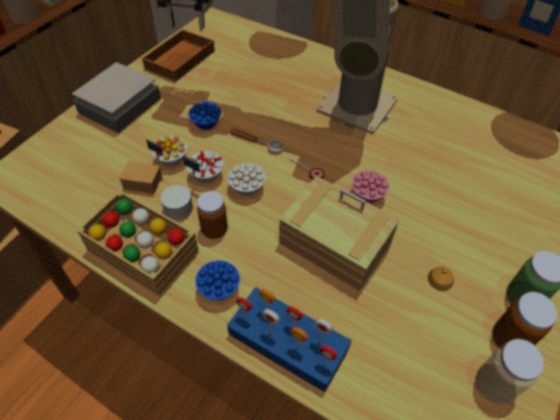

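View pics/d0.png

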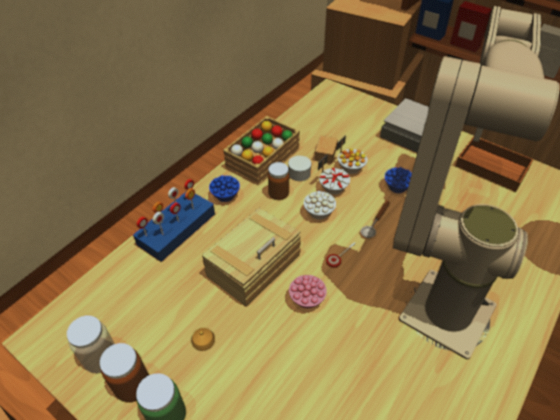

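The scene view shows a white dish with white balls at (246,179). The other candidates are the tagged dishes at (205,165) and (170,150), the blue ones at (205,115) and (218,280), and the pink one at (370,186). Only (246,179), which is (320,205) in the side view, is white with no sign. The box is at (338,230). I'll confirm with enlarged crops.

```bash
python3 - <<'E'
from h import *
a=load('s0')['image'];b=load('d0')['image']
A=cv2.resize(a[140:290,215:415],None,fx=4,fy=4,interpolation=cv2.INTER_CUBIC)
B=cv2.resize(b[170:320,190:390],None,fx=4,fy=4,interpolation=cv2.INTER_CUBIC)
cv2.imwrite('pics/ca.png',A);cv2.imwrite('pics/cb.png',B)
E
```

```text
(no output)
```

View pics/ca.png

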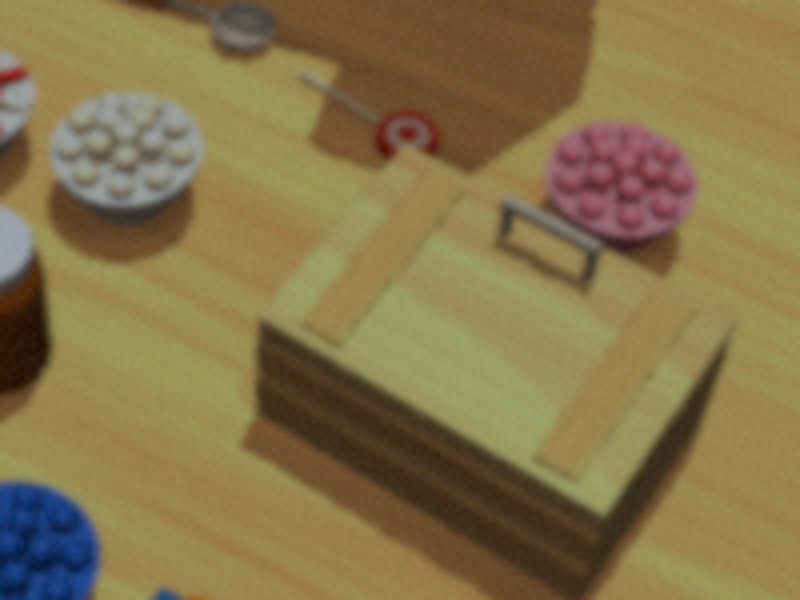

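View pics/cb.png

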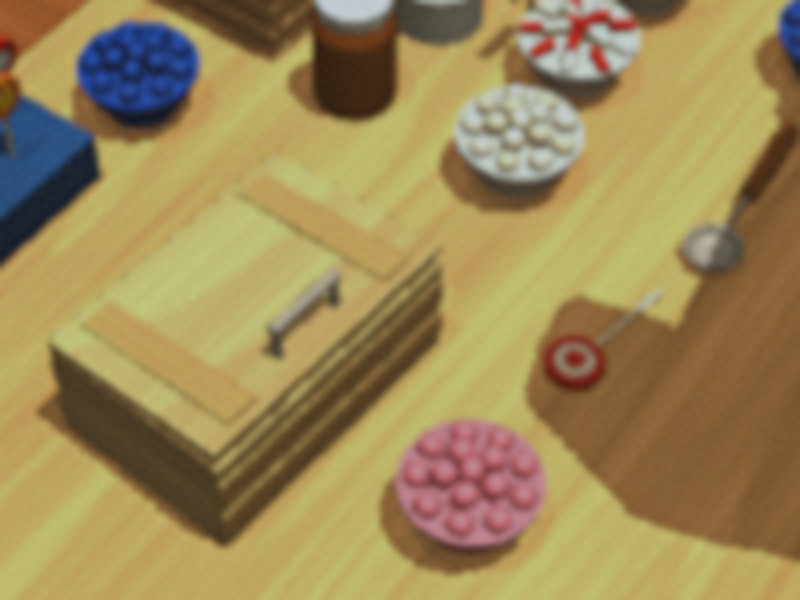

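The crops confirm the bare dish: white with round white sweets and no tag. Its rim is centred at about (127,152) in crop A and (519,138) in crop B. The flap is slightly ajar, with its handle ends at A (503,203) and (597,243). Next I'll fit the box pose and flap angle.

```bash
cat > fit.py <<'E'
from h import *
from scipy.optimize import least_squares
a=load('s0');b=load('d0')
A=lambda u,v:np.array([215+(u+.5)/4-.5,140+(v+.5)/4-.5]); B=lambda u,v:np.array([190+(u+.5)/4-.5,170+(v+.5)/4-.5])
# flap coords: (d along flap from hinge, y, h above underside); box coords
F=[(a,A(262,322),0,-.125,.008),(a,A(607,517),0,.125,.008),(a,A(405,150),.17,-.125,.008),(a,A(735,322),.17,.125,.008),
(a,A(503,201),.145,-.035,.04),(a,A(597,243),.145,.035,.04),
(b,B(52,343),0,.125,.008),(b,B(212,460),.17,.125,.008),(b,B(440,245),.17,-.125,.008),(b,B(275,160),0,-.125,.008),
(b,B(272,327),.145,.035,.04),(b,B(337,275),.145,-.035,.04)]
X=[(a,A(580,597),.085,.125,0),(a,A(262,410),.085,-.125,0),(b,B(225,543),-.085,.125,0),(b,B(65,415),.085,.125,0)]
def W(p,x,y,z): c,s=np.cos(p[2]),np.sin(p[2]); return [p[0]+c*x-s*y,p[1]+s*x+c*y,z]
def fl(p,d,y,h,t=None):
    t=p[3] if t is None else t
    return W(p,.085-d*np.cos(t)+h*np.sin(t),y,.1+d*np.sin(t)+h*np.cos(t))
def res(p): return np.concatenate([proj(c,fl(p,*q))-uv for c,uv,*q in F]+[proj(c,W(p,*q))-uv for c,uv,*q in X])
r=least_squares(res,[.5,0,0,.1],loss='soft_l1'); p=r.x
if __name__=='__main__':
    print(p); print(res(p).reshape(-1,2).round(1).tolist())
    print('handle',fl(p,.145,0,.038),'hinge',fl(p,0,0,0))
    for z in(.05,.06,.07): print(z,onz(a,A(127,152),z),onz(b,B(519,138),z))
    print(tri([(a,A(127,152)),(b,B(519,138))]))
E
python3 fit.py
```

```text
[ 0.56594475  0.2059187  -0.06087411  0.04563482]
[[-1.3, -2.2], [-0.3, -1.5], [-0.8, -1.7], [0.2, -1.7], [-0.2, -1.1], [0.4, 0.8], [-1.7, -0.1], [0.4, 0.2], [-0.3, 1.0], [-0.7, -2.0], [-0.5, 2.0], [-0.7, 0.3], [-0.3, 0.8], [-1.8, 0.0], [-0.2, 1.8], [-0.5, 3.3]]
handle [np.float64(0.5079368694948591), np.float64(0.20945424544082733), np.float64(0.14457519141018535)] hinge [np.float64(0.6507873037294949), np.float64(0.2007475956993196), np.float64(0.1)]
0.05 [ 0.53165125 -0.10108336  0.05      ] [ 0.52097843 -0.10155118  0.05      ]
0.06 [ 0.5389322  -0.09568734  0.06      ] [ 0.51614201 -0.09324858  0.06      ]
0.07 [ 0.54621316 -0.09029131  0.07      ] [ 0.51130559 -0.08494599  0.07      ]
[ 0.52488412 -0.10689262  0.04171362]
```

Emit:
servo_tool --plan "0.03 -0.03 -0.04 0;0.06 -0.06 -0.08 -5;0.09 -0.09 -0.11 -10;0.12 -0.12 -0.137 -16;0.15 -0.15 -0.137 -22;0.18 -0.18 -0.137 -28;0.21 -0.21 -0.137 -34;0.24 -0.24 -0.137 -40;0.27 -0.27 -0.137 -46;0.3 -0.3 -0.137 -53;0.33 -0.33 -0.137 -60;0.36 -0.36 -0.137 -67" --grip 0.2

```text
t: 1.1
tool_pos: [0.397, -0.1518, 0.3505]
orientation: [2.285, 2.156, 0.0]
force: [0.7, -0.7, -0.8]
opening: 0.037
gripper_force: 0.0
```

```bash
python3 - <<'E'
from h import *
c=snap('wrist','w0'); print(np.round(c['hand_eye'],3),c['fovy'],status.read_state()['tool_pos'])
print(proj(c,[.526,-.102,.05]))
E
```

```text
[[ 0.    -0.957 -0.288  0.08 ]
 [ 1.     0.001 -0.001 -0.   ]
 [ 0.001 -0.288  0.957 -0.171]
 [ 0.     0.     0.     1.   ]] 71.1803921644563 [ 0.39980793 -0.14511659  0.35062417]
[361.83148736 140.20248451]
```

View pics/w0.png

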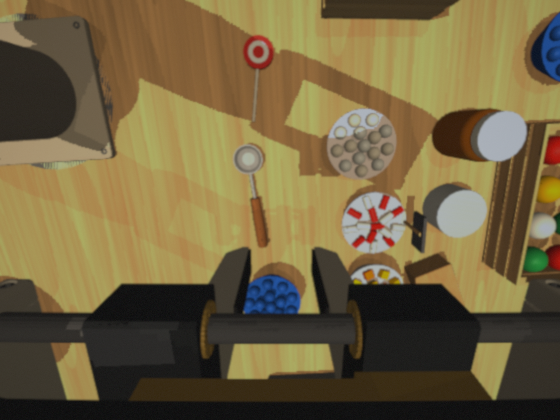

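The bare dish shows at (361,144), about 4 px from the predicted spot. Next I'll move so the wrist camera sees the box.

Emit:
servo_tool --plan "0.04 0.01 0 0;0.08 0.02 0 0;0.12 0.03 0 0;0.15 0.035 0 0;0.17 0.04 0 0;0.17 0.04 0 0;0.17 0.04 0 0"

```text
t: 1.73
tool_pos: [0.4474, 0.0139, 0.3501]
orientation: [-2.288, -2.152, 0.002]
force: [0.2, -0.4, -0.7]
opening: 0.0372
gripper_force: 0.0
```

```bash
python3 - <<'E'
from h import *
import fit
w=load('w0')
print('dish',onz(w,(361,144),.05),onz(w,(361,144),.045))
c=snap('wrist','w1'); print(status.read_state()['tool_pos'])
for q in [(0,-.125,.008),(0,.125,.008),(.17,-.125,.008),(.17,.125,.008),(.145,-.035,.043),(.145,.035,.043)]: print(q,proj(c,fit.fl(fit.p,*q)))
E
```

```text
dish [ 0.52481089 -0.10774119  0.05      ] [ 0.5261206  -0.10812163  0.045     ]
[0.44732903 0.0130438  0.35025743]
(0, -0.125, 0.008) [422.8809256  129.83435553]
(0, 0.125, 0.008) [451.10857022 -98.07384593]
(0.17, -0.125, 0.008) [298.20270436 129.63707966]
(0.17, 0.125, 0.008) [ 301.7165845  -104.65010784]
(0.145, -0.035, 0.043) [324.52399118  47.94741097]
(0.145, 0.035, 0.043) [327.0902431  -24.39773206]
```

View pics/w1.png

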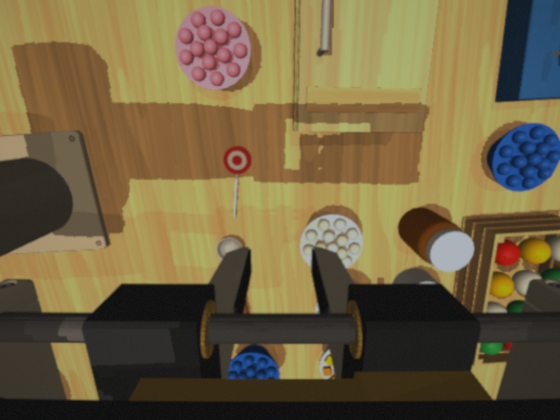

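The wrist view agrees with the fit to 1–2 px: flap front corner at (296,131), handle end at (323,50). I'll go to the handle, above it first and then down.

Emit:
servo_tool --plan "0.04 0.01 0.02 0;0.08 0.02 0.04 0;0.12 0.03 0.06 0;0.16 0.04 0.08 0;0.18 0.045 0.1 0;0.198 0.048 0.12 0;0.198 0.048 0.135 0;0.198 0.048 0.15 0;0.198 0.048 0.165 0;0.198 0.048 0.18 0;0.198 0.048 0.192 0;0.198 0.048 0.198 0"

```text
t: 2.78
tool_pos: [0.5074, 0.2061, 0.1505]
orientation: [-2.292, -2.147, 0.004]
force: [-0.2, 1.2, -0.3]
opening: 0.0373
gripper_force: 0.0
```

Emit:
servo_tool --plan "0 0 0 0;0 0 0 0;0 0 0 0;0 0 0 0" --grip 1 --grip_force 15

```text
t: 3.12
tool_pos: [0.5088, 0.2079, 0.1539]
orientation: [2.291, 2.149, 0.003]
force: [0.1, -0.3, 0.1]
opening: 0.0148
gripper_force: 0.0
```

Emit:
servo_tool --plan "0 0 0 0;0 0 0 0;0 0 0 0;0 0 0 0"

```text
t: 3.45
tool_pos: [0.5081, 0.208, 0.1528]
orientation: [2.291, 2.15, 0.0]
force: [0.3, 0.1, 0.1]
opening: 0.0005
gripper_force: 0.0
```

```bash
cat > arc.py <<'E'
from h import *
import fit
# path of the handle relative to the commanded pose, in tool axes
s=status.read_state(); Rm=R.from_rotvec(s['orientation']).as_matrix()
print(s['tool_pos'],s['opening'],s['gripper_force'],s['force'],Rm[:,0])
p=fit.p; H0=np.array(fit.fl(p,.145,0,.038))
for t in np.arange(.05,1.66,.1): print(round(t,2),(Rm.T@(np.array(fit.fl(p,.145,0,.038,t))-H0)).round(4))
E
python3 arc.py
```

```text
[0.50808763 0.20795339 0.15280136] 0.0004983546304080746 0.0 [0.32398612 0.05612321 0.14182543] [6.34461904e-02 9.97985257e-01 8.98522964e-05]
0.05 [ 0.      0.0002 -0.0006]
0.15 [ 0.      0.0054 -0.0147]
0.25 [ 0.      0.012  -0.0281]
0.35 [ 0.0001  0.0199 -0.0408]
0.45 [ 0.0001  0.0291 -0.0527]
0.55 [ 0.0001  0.0394 -0.0636]
0.65 [ 0.0001  0.0507 -0.0734]
0.75 [ 0.0002  0.0629 -0.082 ]
0.85 [ 0.0002  0.076  -0.0894]
0.95 [ 0.0002  0.0897 -0.0954]
1.05 [ 0.0003  0.104  -0.1001]
1.15 [ 0.0003  0.1186 -0.1033]
1.25 [ 0.0004  0.1335 -0.105 ]
1.35 [ 0.0004  0.1485 -0.1052]
1.45 [ 0.0004  0.1634 -0.1039]
1.55 [ 0.0005  0.1781 -0.1011]
1.65 [ 0.0005  0.1925 -0.0969]
```

```bash
python3 - <<'E'
from h import *
import fit
b=snap('side','d1');a=snap('scene','s1')
s=status.read_state()
for c in(b,a): print(proj(c,s['tool_pos']),proj(c,fit.fl(fit.p,.145,0,.038)),proj(c,s['tool_pos']-[0,0,.017]))
f=lambda i,x,y:cv2.resize(i['image'][y:y+120,x:x+80],None,fx=5,fy=5,interpolation=cv2.INTER_CUBIC)
cv2.imwrite('pics/c2.png',np.hstack([f(b,225,180),f(a,310,130)]))
E
```

```text
[265.54829127 244.27263461] [265.3244224  246.39000367] [265.7141849  247.97342138]
[351.88724513 193.13662397] [352.02630793 195.42631424] [351.01192655 197.44998468]
```

View pics/c2.png

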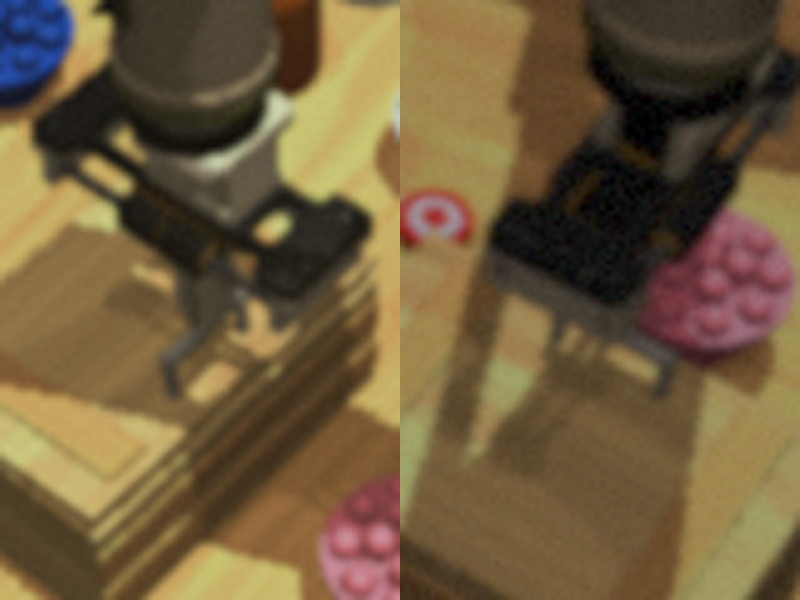

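The side view shows the closed fingertips ending just at the bar, around (225,310) in the crop, so I gripped too high and the bar slipped out below the pads. I'll back up, reopen and go about 10 mm deeper.

Emit:
servo_tool --plan "0 0 -0.02 0;0 0 -0.03 0;0 0 -0.03 0;0 0 -0.03 0;0 0 -0.03 0;0 0 -0.03 0;0 0 -0.02 0;0 0 -0.01 0;0 0 0 0;0 0 0.008 0;0 0 0.011 0;0 0 0.011 0" --grip 0.3

```text
t: 4.55
tool_pos: [0.5069, 0.2075, 0.1397]
orientation: [-2.29, -2.149, 0.004]
force: [0.2, -0.8, 0.2]
opening: 0.0324
gripper_force: 0.0
```

Emit:
servo_tool --plan "0 0 0 0;0 0 0 0;0 0 0 0;0 0 0 0;0 0 0 0;0 0 0 0;0 0 0 0" --grip 1

```text
t: 5.13
tool_pos: [0.5086, 0.208, 0.1421]
orientation: [2.29, 2.149, 0.002]
force: [3.4, -0.4, -0.2]
opening: 0.0094
gripper_force: 15.0
```

Emit:
servo_tool --plan "0 0.002 -0.007 0;0 0.0054 -0.0147 0;0 0.0085 -0.0215 0;0 0.012 -0.0281 0;0 0.016 -0.0345 0;0 0.0199 -0.0408 0;0 0.0245 -0.047 0;0 0.0291 -0.0527 0;0 0.034 -0.058 0;0 0.0394 -0.0636 0;0 0.045 -0.0685 0;0 0.045 -0.0685 0"

```text
t: 6.13
tool_pos: [0.5542, 0.2048, 0.2116]
orientation: [2.291, 2.149, 0.002]
force: [1.8, -0.6, 0.9]
opening: 0.0081
gripper_force: 14.4
```

Emit:
servo_tool --plan "0 0.006 -0.005 0;0 0.012 -0.009 0;0 0.018 -0.0135 0;0 0.0245 -0.0175 0;0 0.031 -0.021 0;0 0.0375 -0.024 0;0 0.0375 -0.024 0"

```text
t: 6.72
tool_pos: [0.5923, 0.2024, 0.2358]
orientation: [2.29, 2.148, 0.004]
force: [-1.8, -2.0, 7.1]
opening: 0.0071
gripper_force: 14.3
```

```bash
python3 - <<'E'
from h import *
b=snap('side','d2');a=snap('scene','s2')
f=lambda i,x,y:cv2.resize(i['image'][y:y+120,x:x+80],None,fx=5,fy=5,interpolation=cv2.INTER_CUBIC)
cv2.imwrite('pics/c3.png',np.hstack([f(b,205,160),f(a,305,150)]))
E
```

```text
(no output)
```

View pics/c3.png

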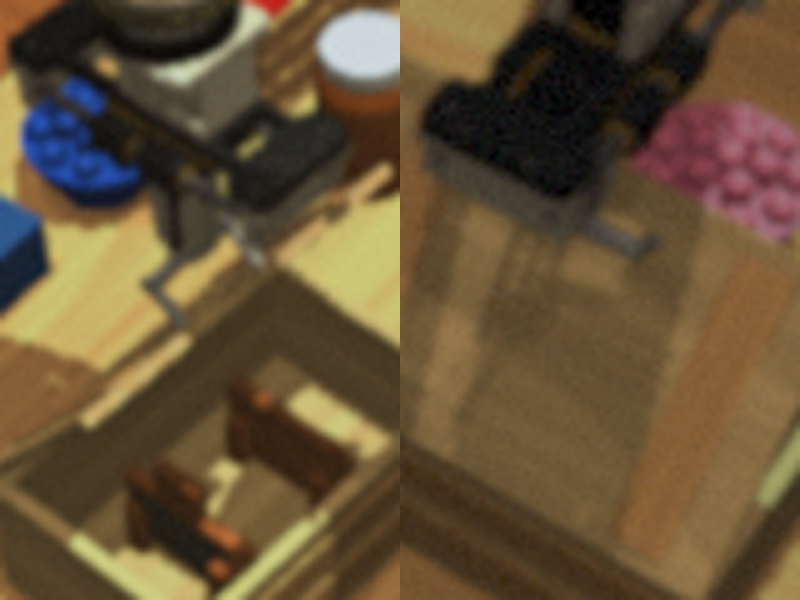

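The bar is still held between the fingers, at about (200,255) in the left crop, with the flap near 50°. A fingertip probably brushes the flap. In the box the slate sign looks to be the left board (+y). I'll continue the arc slightly higher.

Emit:
servo_tool --plan "0 0.007 -0.006 0;0 0.0143 -0.0085 0;0 0.0215 -0.0105 0;0 0.029 -0.0125 0;0 0.036 -0.0135 0;0 0.0435 -0.0145 0;0 0.0435 -0.0145 0"

```text
t: 7.4
tool_pos: [0.6351, 0.1995, 0.2483]
orientation: [2.291, 2.149, 0.0]
force: [-0.0, -0.4, 0.6]
opening: 0.0005
gripper_force: 0.0
```

The bar slipped out near the tips with the flap past 60°. I'll release it, go over the edge, and push the flap upright from the robot side with closed fingers.

Emit:
servo_tool --plan "0 0 -0.03 0;0 0 -0.06 0;0 -0.02 -0.07 0;0 -0.05 -0.07 0;0 -0.09 -0.07 0;0 -0.13 -0.07 0;0 -0.15 -0.07 0;0 -0.15 -0.04 0;0 -0.15 -0.01 0;0 -0.15 0.02 0;0 -0.15 0.023 0;0 -0.15 0.023 0"

```text
t: 8.4
tool_pos: [0.4826, 0.2089, 0.2236]
orientation: [-2.289, -2.148, 0.006]
force: [0.2, 0.4, 0.5]
opening: 0.0005
gripper_force: 0.0
```

Emit:
servo_tool --plan "0 0.02 0 0;0 0.035 0 0;0 0.05 0 0;0 0.06 0 0;0 0.07 0 0;0 0.08 0 0;0 0.09 0 0;0 0.1 0 0;0 0.105 0 0;0 0.11 0 0;0 0.115 0 0;0 0.12 0 0"

```text
t: 9.4
tool_pos: [0.6144, 0.2031, 0.2516]
orientation: [2.277, 2.135, 0.05]
force: [-1.8, 0.2, 8.0]
opening: 0.0004
gripper_force: 1.2
```

```bash
python3 - <<'E'
from h import *
s=status.read_state(); print(s)
b=snap('side','d3');a=snap('scene','s3')
f=lambda i,x,y:cv2.resize(i['image'][y:y+120,x:x+80],None,fx=5,fy=5,interpolation=cv2.INTER_CUBIC)
cv2.imwrite('pics/c4.png',np.hstack([f(b,205,140),f(a,305,140)]))
print(status.read_state()['tool_pos'])
E
```

```text
{'t': 9.4, 'q': array([ 2.40918283e-01,  2.06866103e-01,  1.33536854e+00, -1.51894873e-03,
        1.56173264e+00,  3.05563897e-01]), 'dq': array([-0.02009523,  0.22844398, -0.05991419,  0.02581958, -0.03779181,
       -0.02781276]), 'joint_torque': array([ 4.75583388e-02, -2.70322663e+01, -2.16808140e+01,  2.49487330e-02,
       -8.88247434e-01,  2.81755143e-02]), 'tool_pos': array([0.61441434, 0.20308038, 0.25157356]), 'orientation': array([2.2773771 , 2.13468449, 0.0500319 ]), 'force': array([-1.8081976 ,  0.23649094,  7.95964949]), 'wrist_torque': array([-0.01357063,  0.32595713, -0.03320012]), 'gripper_force': 1.1515296762809157, 'opening': 0.0003656273076041544}
[0.60939551 0.20249414 0.23741277]
```

View pics/c4.png

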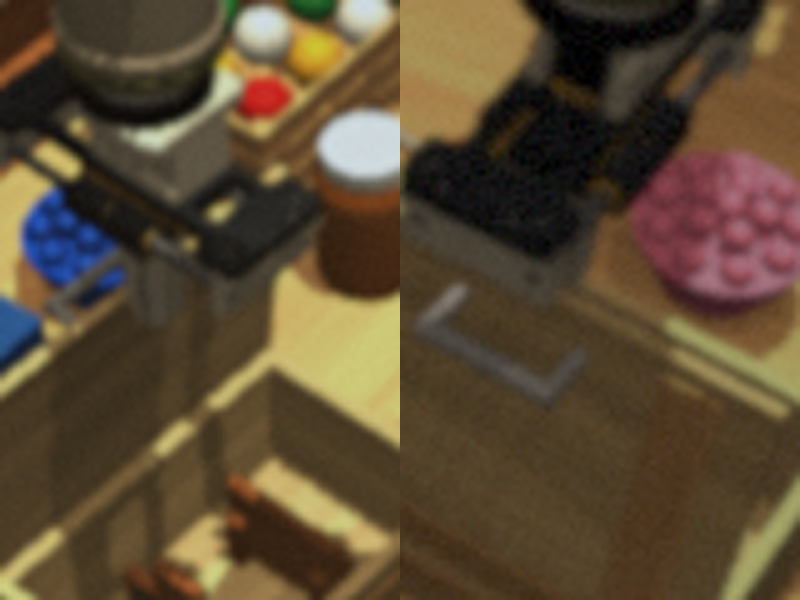

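```bash
python3 - <<'E'
from h import *
import fit
a=load('s3');b=load('d3');p=fit.p
for t in np.arange(1.0,1.75,.1): print(round(t,2),proj(a,fit.fl(p,.17,.125,.008,t)).round(1),proj(a,fit.fl(p,.145,-.035,.038,t)).round(1),proj(a,fit.fl(p,.145,.035,.038,t)).round(1))
g=lambda u,v:[(u-400)/5+305,140+v/5]
print(g(790,412),g(428,325),g(548,395))
E
```

```text
1.0 [394.2 207.2] [323.6 187.4] [350.1 201.2]
1.1 [391.8 209.4] [320.4 190.1] [347.1 204.2]
1.2 [389.1 212.3] [317.  193.5] [343.9 207.7]
1.3 [386.1 215.9] [313.4 197.4] [340.5 211.8]
1.4 [382.8 220.1] [309.8 201.8] [337.  216.4]
1.5 [379.2 225.1] [306.1 206.6] [333.4 221.4]
1.6 [375.4 230.6] [302.4 211.8] [329.7 226.9]
1.7 [371.4 236.7] [298.7 217.4] [326.  232.6]
[383.0, 222.4] [310.6, 205.0] [334.6, 219.0]
```

Emit:
servo_tool --plan "0 0 0 0;0 0 0 0;0 0 0 0"

```text
t: 9.75
tool_pos: [0.6035, 0.2017, 0.2249]
orientation: [-2.29, -2.149, 0.002]
force: [0.1, 0.2, -0.6]
opening: 0.0007
gripper_force: 0.0
```

Emit:
servo_tool --plan "0 0.003 0 0;0 0.006 0 0;0 0.009 0 0;0 0.012 0 0;0 0.015 0 0;0 0.018 0 0;0 0.02 0 0;0 0.022 0 0;0 0.024 0 0;0 0.026 0 0;0 0.028 0 0;0 0.028 0 0"

```text
t: 10.75
tool_pos: [0.6322, 0.2, 0.2256]
orientation: [2.291, 2.149, 0.0]
force: [-0.9, -0.1, -0.1]
opening: 0.0004
gripper_force: 0.0
```

```bash
cat > ang.py <<'E'
# flap angle by template: warp outer-face patch reference? use handle/edge alignment with the image gradient
from h import *
import fit,sys
p=fit.p
def score(c,t,dx=0,dy=0):
    # mean dark-line contrast along the bar and gradient across flap's edges
    g=cv2.GaussianBlur(cv2.cvtColor(c['image'],cv2.COLOR_BGR2GRAY),(3,3),0).astype(float)
    def s(P): u=proj(c,P)+[dx,dy]; return cv2.getRectSubPix(g.astype(np.float32),(1,1),tuple(map(float,u)))[0,0]
    ys=np.linspace(-.033,.033,15)
    return np.mean([s(fit.fl(p,.145,y,.038,t))-.5*s(fit.fl(p,.16,y,.036,t))-.5*s(fit.fl(p,.13,y,.038,t)) for y in ys])
if __name__=='__main__':
    for tag in sys.argv[1:]:
        c=load(tag); T=np.arange(1.2,1.8,.03); S=[score(c,t) for t in T]
        i=np.argsort([-abs(x) for x in S])[:4]; print(tag,[(round(T[k],2),round(float(S[k]),1)) for k in i])
E
python3 -c "
from h import *
snap('scene','s4');snap('side','d4');s=status.read_state();print(s['tool_pos'],s['force'])"; python3 ang.py s3 s4
```

```text
[0.63193615 0.19997457 0.22536149] [0.14094412 0.77878039 0.24633472]
s3 [(np.float64(1.44), 11.8), (np.float64(1.29), 7.0), (np.float64(1.2), -6.1), (np.float64(1.47), 4.7)]
s4 [(np.float64(1.56), 21.6), (np.float64(1.41), 17.6), (np.float64(1.32), -14.1), (np.float64(1.38), 12.0)]
```

Matching the bar image puts the flap at about 1.56 rad. I'll back off and look into the box.

Emit:
servo_tool --plan "0 -0.02 0 0;0 -0.04 -0.02 0;0 -0.056 -0.05 0;-0.03 -0.056 -0.075 0;-0.07 -0.056 -0.075 0;-0.11 -0.056 -0.075 0;-0.14 -0.056 -0.075 0;-0.164 -0.056 -0.075 0;-0.164 -0.056 -0.075 0;-0.164 -0.056 -0.075 0"

```text
t: 11.68
tool_pos: [0.5655, 0.0387, 0.3007]
orientation: [2.294, 2.147, 0.001]
force: [1.2, -0.4, 0.1]
opening: 0.0008
gripper_force: 0.0
```

```bash
python3 - <<'E'
from h import *
import fit
w=snap('wrist','w5');a=snap('scene','s5');d=snap('side','d5');print(status.read_state()['tool_pos'])
p=fit.p
for y in(-.045,.045):
  for x in(-.045,.045): print(y,x,proj(w,fit.W(p,x,y,.068)).round(0),proj(d,fit.W(p,x,y,.068)).round(0))
  print('tab',proj(w,fit.W(p,0,y,.096)).round(0),proj(d,fit.W(p,0,y,.096)).round(0))
W=cv2.resize(w['image'][0:240,200:520],(800,600),interpolation=cv2.INTER_CUBIC)[:,:800]
W=cv2.resize(w['image'][0:220,240:500],(520,440),interpolation=cv2.INTER_CUBIC)
D=cv2.resize(d['image'][150:315,190:330],(280,330),interpolation=cv2.INTER_CUBIC)
A=cv2.resize(a['image'][160:300,270:410],(280,270),interpolation=cv2.INTER_CUBIC)
o=np.zeros((600,800,3),np.uint8);o[:440,:520]=W;o[:330,520:]=D;o[330:,520:]=A
cv2.imwrite('pics/c5.png',o)
E
python3 ang.py s5
```

```text
[0.56551907 0.04083477 0.30054474]
-0.045 -0.045 [238.  91.] [273. 251.]
-0.045 0.045 [308.  91.] [251. 237.]
tab [273.  88.] [261. 238.]
0.045 -0.045 [235.  11.] [253. 270.]
0.045 0.045 [310.  10.] [231. 254.]
tab [272.   1.] [241. 256.]
s5 [(np.float64(1.23), 71.2), (np.float64(1.56), 66.5), (np.float64(1.26), 63.2), (np.float64(1.35), -45.1)]
```

View pics/c5.png

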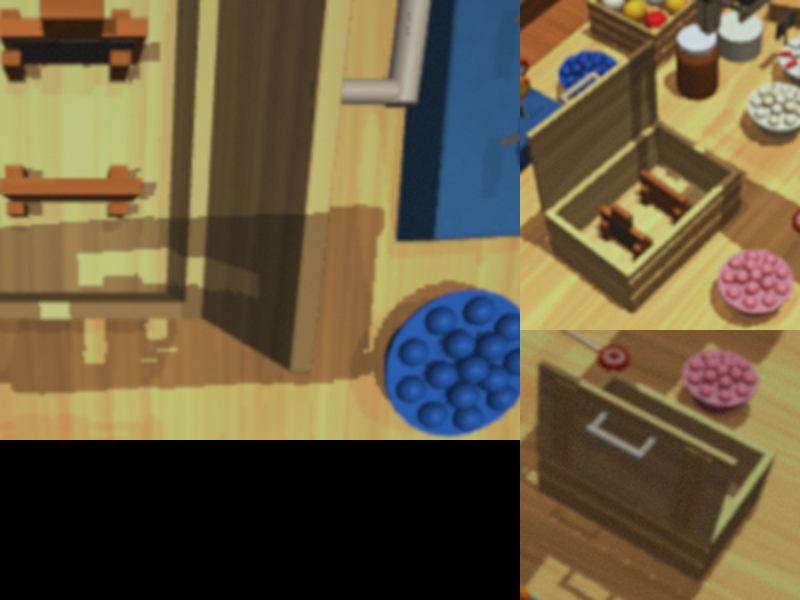

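The flap stands upright. The tabbed slate sign is in the +y slot, with its tab at composite (72,20), which is wrist pixel (276,10). The plain board is at (72,187). I'll compute the exact tab position and the flap angle.

```bash
python3 - <<'E'
from h import *
import fit
w=load('w5');p=fit.p
print('tab',onz(w,(276,5),.09),'pred',fit.W(p,0,.045,.08))
print('frame near top',onz(w,(276,19.5),.068),'pred',fit.W(p,0,.04,.068))
print('div',onz(w,(276,93.5),.072),'pred',fit.W(p,0,-.045,.072))
for t in(1.45,1.5,1.55,1.6,1.65): print(t,proj(w,fit.fl(p,.17,-.125,0,t)),proj(w,fit.fl(p,.17,-.125,.008,t)))
print('obs',240+291/2,186,240+311/2,186)
# bottom of sweets dish from this view unavailable
E
```

```text
tab [0.57335432 0.24854465 0.09      ] pred [np.float64(0.5686823887555817), np.float64(0.2508353480658062), 0.08]
frame near top [0.57244958 0.2408371  0.068     ] pred [np.float64(0.5683782061732437), np.float64(0.24584460934727945), 0.068]
div [0.56662581 0.15720559 0.072     ] pred [np.float64(0.563207102273498), np.float64(0.1610020511323244), 0.072]
1.45 [359.50690941 181.44258838] [371.25052068 181.65563799]
1.5 [371.92928541 181.61259455] [383.62441313 181.72189585]
1.55 [384.27071681 181.67200326] [395.81637775 181.6761979 ]
1.6 [396.4244437  181.61976003] [407.72183103 181.51900601]
1.65 [408.28647572 181.45642054] [419.24136314 181.25238243]
obs 385.5 186 395.5 186
```

Emit:
servo_tool --plan "0.02 0 0 -7;0.04 0 0 -14;0.06 -0.002 0 -21;0.08 -0.003 0 -28;0.1 -0.004 0 -35;0.12 -0.005 0 -42;0.14 -0.0055 0 -49;0.16 -0.0055 0 -56;0.18 -0.0055 0 -63;0.2 -0.0055 0 -70;0.205 -0.0055 0 -77;0.205 -0.0055 0 -84" --grip -0.4

```text
t: 12.83
tool_pos: [0.5722, 0.2483, 0.3]
orientation: [-0.248, -3.131, -0.001]
force: [0.6, 0.5, -0.5]
opening: 0.0646
gripper_force: 0.0
```

Emit:
servo_tool --plan "0 0 0 -6.2;0 0 0.04 -6.2;0 0 0.08 -6.2;0 0 0.1 -6.2;0 0 0.1 -6.2;0 0 0.1 -6.2"

```text
t: 13.33
tool_pos: [0.5717, 0.2457, 0.1994]
orientation: [-0.092, -3.137, 0.001]
force: [1.4, 0.1, 1.3]
opening: 0.0647
gripper_force: 0.0
```

```bash
python3 - <<'E'
from h import *
s=status.read_state(); print(s); Rm=R.from_rotvec(s['orientation']).as_matrix()
print(Rm[:,0],Rm[:,1],(Rm.T@(np.array([.5728,.246,.080])-s['tool_pos'])).round(4))
E
```

```text
{'t': 13.3333, 'q': array([ 3.23363366e-01,  1.99856619e-01,  1.43739602e+00,  1.81634792e-04,
        1.50758967e+00, -1.18888501e+00]), 'dq': array([-0.00865622, -0.03583794, -0.06585398, -0.00170913,  0.00814999,
       -0.00085228]), 'joint_torque': array([-9.79038683e-03, -5.60746014e+01, -4.56798220e+01,  1.26585702e-02,
       -1.23496684e-01,  5.42197376e-03]), 'tool_pos': array([0.57169163, 0.24566063, 0.19938423]), 'orientation': array([-9.18811173e-02, -3.13713478e+00,  1.49430575e-03]), 'force': array([1.41912442, 0.120738  , 1.2979446 ]), 'wrist_torque': array([ 0.06552453, -0.13966401, -0.019291  ]), 'gripper_force': 0.0, 'opening': 0.0646953119486431}
[-0.99828103  0.05852758  0.00308307] [ 0.05852461  0.99828542 -0.00104295] [-0.0015  0.0005  0.1194]
```

Emit:
servo_tool --plan "-0.001 0 0.03 0;-0.001 0 0.06 0;-0.001 0 0.08 0;-0.001 0 0.1 0;-0.001 0 0.112 0;-0.001 0 0.12 0;-0.001 0 0.12 0;-0.001 0 0.12 0"

```text
t: 14.0
tool_pos: [0.5749, 0.2452, 0.0822]
orientation: [0.094, 3.138, 0.001]
force: [0.7, -0.8, -0.7]
opening: 0.065
gripper_force: 0.0
```

Emit:
servo_tool --plan "0 0 0 0;0 0 0 0;0 0 0 0;0 0 0 0;0 0 0 0;0 0 0 0;0 0 0 0;0 0 0 0;0 0 0 0;0 0 0 0" --grip 1 --grip_force 20

```text
t: 14.83
tool_pos: [0.574, 0.2448, 0.0806]
orientation: [-0.094, -3.14, -0.0]
force: [-0.0, 0.9, -0.7]
opening: 0.0099
gripper_force: 19.8
```

The sign is gripped (9.9 mm opening). I'll lift it straight out and carry it over.

Emit:
servo_tool --plan "0 0 -0.01 0;0 0 -0.03 0;0 0 -0.055 0;0 0 -0.08 0;0 0 -0.105 0;0 0 -0.13 0;0 0 -0.155 0;0 0 -0.18 0;0 0 -0.2 0;0 0 -0.21 0;0 0 -0.21 0;0 0 -0.21 0"

```text
t: 15.83
tool_pos: [0.5741, 0.2447, 0.2906]
orientation: [0.094, 3.14, 0.0]
force: [0.5, -0.9, -1.3]
opening: 0.0098
gripper_force: 19.8
```

Emit:
servo_tool --plan "0.002 -0.02 0 5;0.004 -0.05 0 12;0.006 -0.08 0 19;0.009 -0.11 0 26;0.012 -0.14 0 33;0.015 -0.18 0 40;0.018 -0.22 0 47;0.021 -0.26 0 54;0.024 -0.3 0 61;0.027 -0.33 0 68;0.027 -0.345 0 75;0.027 -0.35 0 82"

```text
t: 16.83
tool_pos: [0.5244, -0.1058, 0.2879]
orientation: [-2.14, -2.296, 0.004]
force: [-0.8, -0.3, -0.2]
opening: 0.0099
gripper_force: 19.9
```

Emit:
servo_tool --plan "0 0 0 4.6;0 0 0.02 4.6;0 0 0.035 4.6;0 0 0.045 4.6;0 0 0.046 4.6;0 0 0.046 4.6;0 0 0.046 4.6;0 0 0.046 4.6"

```text
t: 17.5
tool_pos: [0.5265, -0.1031, 0.2456]
orientation: [2.221, 2.22, 0.001]
force: [0.1, -0.1, 0.4]
opening: 0.0101
gripper_force: 19.9
```

```bash
python3 - <<'E'
from h import *
s=status.read_state(); Rm=R.from_rotvec(s['orientation']).as_matrix()
print(s['t'],s['tool_pos'],s['opening'],s['gripper_force'],s['force']); print(Rm.round(4)); print((Rm.T@(np.array([.526,-.105,.2436])-s['tool_pos'])).round(4))
d=snap('side','d6');a=snap('scene','s6')
# sweets/dish centre by white mask in the earlier unobstructed pictures
E
python3 ang.py s6
python3 - <<'E'
import sys; sys.path.insert(0,'.')
import os; os.chdir('.')
from h import *
for tag,(x,y) in dict(s0=(246,179),d0=(320,205),w1=(331,243)).items():
    c=load(tag); r=45; I=c['image'][y-r:y+r,x-r:x+r]; h=cv2.cvtColor(I,cv2.COLOR_BGR2HSV)
    m=((h[...,1]<75)&(h[...,2]>90)).astype(np.uint8); n,l,st,ce=cv2.connectedComponentsWithStats(m)
    k=l[r-12:r+12,r-12:r+12]; k=np.bincount(k[k>0]).argmax()
    pts=cv2.convexHull(np.argwhere(l==k)[:,::-1].astype(np.int32)); e=cv2.fitEllipse(pts)
    u=np.array(e[0])+[x-r,y-r]; print(tag,u.round(1),np.round(e[1],1),st[k][2:],onz(c,u,.045).round(4),onz(c,u,.055).round(4))
E
```

```text
17.5 [ 0.5264823  -0.10306671  0.24557911] 0.010105318739855382 19.86080378293991 [ 0.09850084 -0.13234797  0.43563167]
[[ 6.0e-04  1.0e+00  1.3e-03]
 [ 1.0e+00 -6.0e-04 -4.0e-04]
 [-4.0e-04  1.3e-03 -1.0e+00]]
[-0.0019 -0.0005  0.002 ]
s6 [(np.float64(1.23), 71.0), (np.float64(1.56), 66.5), (np.float64(1.26), 62.6), (np.float64(1.35), -44.5)]
s0 [246. 177.] [29.3 38.9] [ 39  29 903] [ 0.5266 -0.1059  0.045 ] [ 0.5339 -0.1005  0.055 ]
d0 [319.5 202.9] [24.9 32.9] [ 33  25 650] [ 0.5263 -0.1107  0.045 ] [ 0.5214 -0.1024  0.055 ]
w1 [330.8 242.8] [58.8 64.1] [  64   55 2356] [ 0.5263 -0.1085  0.045 ] [ 0.5248 -0.1043  0.055 ]
```

Emit:
servo_tool --plan "-0.003 0 0.002 0;-0.003 0 0.002 0;-0.003 0 0.002 0;-0.003 0 0.002 0;-0.003 0 0.002 0;-0.003 0 0.002 0"

```text
t: 18.1
tool_pos: [0.526, -0.106, 0.2426]
orientation: [-2.222, -2.221, -0.0]
force: [-0.2, 0.5, -1.1]
opening: 0.0099
gripper_force: 19.9
```

```bash
python3 - <<'E'
from h import *
c=snap('scene','s7'); s=status.read_state(); t=s['tool_pos']; print(t,s['opening'],s['gripper_force'])
zb=t[2]-.0706
# front (+x) face: frame pixel classes inside predicted sign, and just outside each predicted edge
def cls(y,z): 
    u=proj(c,[t[0]+.005,t[1]+y,zb+z]); v=cv2.getRectSubPix(c['image'],(1,1),tuple(map(float,u)))[0,0]; return ','.join('%3d'%k for k in v)
for z in(.056,.045,.03,.015,.003,-.006,-.012): print(z,[cls(y,z) for y in(-.053,-.043,-.02,0,.02,.043,.053)])
E
```

```text
[ 0.52603532 -0.10598903  0.24264294] 0.009677095276508669 19.86066699028015
0.056 [' 89,150,170', ' 78,136,159', ' 10, 37, 65', '  8, 23, 48', ' 11, 31, 58', ' 24, 52, 89', ' 48, 87,111']
0.045 [' 88,153,169', ' 71,122,139', ' 26, 28, 35', ' 19, 22, 33', ' 22, 27, 35', ' 21, 32, 52', ' 54, 73, 87']
0.03 [' 86,148,169', ' 61,109,129', ' 22, 23, 25', ' 22, 20, 22', ' 26, 25, 28', ' 16, 30, 48', ' 50, 89,107']
0.015 [' 85,149,168', ' 60,105,127', ' 22, 23, 26', ' 20, 22, 26', ' 25, 25, 26', ' 11, 27, 51', ' 53, 92,117']
0.003 [' 82,142,167', ' 62,109,132', ' 28, 50, 61', ' 24, 42, 52', ' 26, 43, 54', ' 24, 45, 66', ' 75,130,149']
-0.006 [' 83,144,169', ' 76,128,153', ' 80,137,146', ' 73,125,135', ' 77,133,143', ' 71,124,144', ' 86,147,169']
-0.012 [' 85,143,171', ' 81,140,165', ' 90,153,166', ' 87,150,164', ' 87,151,166', ' 83,143,167', ' 83,145,169']
```

The picture check shows the sign upright, level, slate-faced, and within about 2 mm of the predicted outline. Handing in.

```bash
python3 -c "
from plant import robot
print(robot.close_job())"
```

```text
the job is handed in; nothing more can be done
None
```

I handed the job in at about 18 s: the flap is left open at about 1.56 rad (measured from the images), the plain board is still in the box, and the arm is holding the spare sign upright about 10 cm above the sweets of the bare dish, facing the customers. The first grip on the flap handle missed and the second slipped partway, so I finished opening it by pushing it from the robot side, with no large forces in the readings.

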